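Sort two piles of printer parts into their trays

TASK

Take the two piles of printer parts apart and set each part down flat, the same way up as you found it, inside the shallow tray of its own shape and size: the fan in the large square tray, the motor in the small square tray, the gear in the large round tray and the roller in the small round tray. Do not knock over the ink bottle or the grease jar that stand in between.

Things in the scene. Friction and masses are not known exactly. Their poses are not given: they have to be found in the camera images.
- fan: Square black cooling fan, flat, 60 x 60 mm and 25 mm high, with grey blades on top, about 90 g. Origin at the centre of its underside, z up, x and y parallel to its sides. Plain vertical sides to grip. At the start it is at the bottom of one of the two piles, standing on the bench, with either the motor or the roller standing on it, within about 6 mm of its middle.
- gear: White plastic drive gear lying flat, 64 mm outside diameter and 25 mm high, fine teeth round the rim (grips like a plain disc), flat top, about 60 g. Origin at the centre of its underside, z up along its axis. At the start it is at the bottom of one of the two piles, standing on the bench, with either the motor or the roller standing on it, within about 6 mm of its middle.
- motor: Square stepper motor, body 35 x 35 mm and 30 mm high, black with bright ends; on top a 22 mm disc 2 mm high and a thin shaft ending 48 mm above its underside; about 150 g. Origin at the centre of its underside, z up along the shaft, x and y parallel to its sides. At the start it stands on top of a pile, the fan or the gear (25 mm high), within 6 mm of its middle.
- roller: Black rubber paper-feed roller standing on end, a cylinder of 34 mm diameter and 32 mm high with a white core showing on top, about 60 g. Origin at the centre of its underside, z up along its axis. At the start it stands on top of a pile, the fan or the gear (25 mm high), within 6 mm of its middle.
- tray_square_large: Fixed grey plastic parts tray, square, the larger of the two square ones, with a blue felt lining; floor 3 mm thick, rim 4 mm thick and 8 mm high above the bench all round (so 5 mm above its floor). Inside it measures 80 x 80 mm. Meant for the fan. Origin at the centre of its underside, on the bench; z up, x and y parallel to its sides.
- tray_square_small: Fixed grey plastic parts tray, square, the smaller of the two square ones, with a blue felt lining; floor 3 mm thick, rim 4 mm thick and 8 mm high above the bench all round (so 5 mm above its floor). Inside it measures 53 x 53 mm. Meant for the motor. Origin at the centre of its underside, on the bench; z up, x and y parallel to its sides.
- tray_round_large: Fixed grey plastic parts tray, round, the larger of the two round ones, with a blue felt lining; floor 3 mm thick, rim 4 mm thick and 8 mm high above the bench all round (so 5 mm above its floor). Inside it measures 84 mm across. Meant for the gear. Origin at the centre of its underside, on the bench; z up.
- tray_round_small: Fixed grey plastic parts tray, round, the smaller of the two round ones, with a blue felt lining; floor 3 mm thick, rim 4 mm thick and 8 mm high above the bench all round (so 5 mm above its floor). Inside it measures 52 mm across. Meant for the roller. Origin at the centre of its underside, on the bench; z up.
- ink_bottle: Loose black ink bottle with a paper band, 39 mm diameter, 60 mm high, standing among the trays and piles as a bystander. Origin at the centre of its underside, z up.
- grease_jar: Loose small amber grease jar with a white lid, 40 mm diameter, 38 mm high, standing among the trays and piles as a bystander. Origin at the centre of its underside, z up.
Mind the look-alikes: they are no part of the job. What is shaped like the motor but red is not meant. Leave any pink look-alike of the fan alone.

How it is judged (in metres and radians):
At the end, for the whole second after the job is handed in: Fan, motor, gear and roller each rest flat on the floor of their own tray (within 15 mm of its centre, underside no more than 5.5 mm above the tray's underside, tilted less than 0.1 rad), released and at rest (under 20 mm/s and 0.3 rad/s) (horizontal distance between fan and tray_square_large below 0.015 m and z of fan in the frame of tray_square_large below 0.0055 m and angle between each of fan, motor, gear, roller's own z axis and vertical below 0.1 rad and linear speed of each of fan, motor, gear, roller below 0.02 m/s and angular speed of each of fan, motor, gear, roller below 0.3 rad/s and horizontal distance between motor and tray_square_small below 0.015 m and z of motor in the frame of tray_square_small below 0.0055 m and horizontal distance between gear and tray_round_large below 0.015 m and z of gear in the frame of tray_round_large below 0.0055 m and horizontal distance between roller and tray_round_small below 0.015 m and z of roller in the frame of tray_round_small below 0.0055 m); the robot touches nothing.
It fails at once if the ink bottle is knocked over (tilted more than 0.6 rad) (angle between ink_bottle's own z axis and vertical above 0.6 rad).
It fails at once if the grease jar is knocked over (tilted more than 0.6 rad) (angle between grease_jar's own z axis and vertical above 0.6 rad).
It also fails if it takes over 115 s, if anything falls off the work surface, if the arm or the gripper's body presses on something with over 40 N, if the wrist force passes 120 N, or if a joint passes its speed limit or range.

ROBOT

A 6-joint arm with a two-finger parallel gripper is mounted at the origin on the work surface. World frame = base frame: x ahead of the robot, y to its left, z up, the work surface at z = 0. Lengths are in mm, angles in rad, forces in N, time in s.
With the tool pointing down it reaches from about 350 to 775 mm from the base axis. Payload 7.3 kg.
Tool frame: the origin (TCP) lies midway between the tips of the shut fingers; the grasp point (between the pads) lies 19 mm behind it; z points along the fingers, y is the line along which they close (so a half turn about z gives the same grasp; the last joint's range is limited). The gripper opens to 92 mm and grips with 3 to 60 N. Pads are 19 mm wide; open, the fingers measure 130 mm over their backs; the gripper's body (75 mm by 190 mm) begins 47 mm behind the grasp point.
Start: joints at [-1.319, 0.342, 1.524, -0, 1.275, -0.146], TCP at [203.404, -484.016, 226.741] pointing down, gripper open.
Joint ranges: [-2.53, 2.53], [-0.77, 2.02], [0.04, 2.7], [-1, 4.14], [0.28, 2.66], [-3.11, 3.11]. Speed limits (rad/s): [2.57, 2.57, 3.14, 3.14, 3.14, 3.14].

INTERFACE

Orientations are given as [roll, pitch, yaw] about the fixed x, y, z axes, in that order (R = Rz(yaw) Ry(pitch) Rx(roll)).
In Python, from plant import * gives the robot as it stands.
- The arm moves only by the tool step_arm, never from a script. Its argument "deltas" is one flat list of numbers, 5 for each row, row after row: the shift along the world's x, y, z in mm, then the turn about the world's z in degrees, then the finger opening in mm, from 0 to 91.8. In form: [tx, ty, tz, turn, gripper, tx, ty, tz, turn, gripper, ...]. A call has exactly 10 rows; each row shifts and turns the commanded pose from where the row before left it; what a row does not reach is not made up. A row lasts 1/8 s, in which the tool goes at most 62.5 mm and 10.7 degrees, less where a joint would pass 70% of its speed; a pose out of reach is approached as far as the arm can. A call is refused whole if a number of a shift passes 62.5 or a number of a turn 10.7, either way. A call with a gripper value outside its range is refused whole. The fingers move at their own pace and stop on an object; the grip force is fixed at half the most. Time passes only in rows, so rows that do not move let the fingers close, or fill a call up. It gives the time, the measured TCP pose, the force, the opening and the grip force at its end, in the units of the state.
- get_obs(): the state, without advancing time (a new reading comes with each control period).
- capture(name): name is "scene" or "side" or "wrist"; returns the picture (384x512x3 uint8, red, green, blue); there is no depth.
- camera_params(name): a dict with "mtx" (3x3 intrinsics, pixels), "rvec" (rotation vector, rad) and "tvec" (3), from world to camera coordinates, as OpenCV has them. Camera axes: x right, y down, z forward; pixel columns grow to the right and rows downward; lengths in mm; the calibration is good to about 2 mm. The wrist camera is an equidistant fisheye: a pixel r from the principal point sees the ray r / f radians off the axis. A picture is of the moment at which its call begins: read the wrist's pose just before it. camera_params takes no time and is no camera call; for the wrist camera it gives the pose at the moment of the call.
- close_job(): hands the job in; it is judged then, once.
The state is a dict: "time": time; "joint_positions": joint angles; "dq": joint speeds; "tau": joint torques, N m; "tool_pos": TCP position; "tcp_rot": TCP orientation; "contact_force": force on the tool from outside, world axes, zero at the start; "moment": the same for the moment, N m; "grip_width": finger opening in mm; "finger_force": force on a finger pad.
Only numpy, scipy, OpenCV 4.12 (cv2) and the standard library are available. Lean on these libraries where they do the work, as an engineer would, in place of code of your own. Each camera call takes 0.05 s, during which the arm holds its last target. There are 200 camera calls.

## Working session

There is one attempt and no reset: what is moved stays moved. The work goes in short steps, Python scripts to look and compute and a tool call to move; the robot and the scene stay as the last step left them, time stands still between calls to the robot, and variables do not carry over. Pictures are saved under pics/ and viewed, at most 14 in all, crops included, and the job is handed in when it is done.

Besides the shell and the picture viewer there is one more tool, called after "Call:" as name(argument=value, ...) on one line, values as JSON. step_arm: Moves the arm, as the interface text tells. Its arguments: {"type":"object","properties":{"deltas":{"type":"array","items":{"type":"number"}}},"required":["deltas"]}

```bash
mkdir -p pics; ls; python3 - <<'E'
from plant import *
import cv2,numpy as np
for n in ["scene","side"]:
    im=capture(n); cv2.imwrite(f"pics/{n}0.png",cv2.resize(im[:,:,::-1],None,fx=1.5,fy=1.5)); np.save(f"pics/{n}0.npy",im)
    p=camera_params(n); R=cv2.Rodrigues(np.array(p["rvec"]))[0]; print(n,np.round(p["mtx"],1).tolist(),np.round(-R.T@np.array(p["tvec"]).ravel()),np.round(R[2],2))
o=get_obs(); print(o)
E
```

```text
pics
scene [[493.3, 0.0, 258.4], [0.0, 493.3, 197.3], [0.0, 0.0, 1.0]] [1185.  161.  994.] [-0.59 -0.11 -0.8 ]
side [[368.1, 0.0, 254.2], [0.0, 368.1, 189.2], [0.0, 0.0, 1.0]] [147. 590. 428.] [ 0.46 -0.75 -0.48]
{'time': 0.1, 'joint_positions': array([-1.31898680e+00,  3.42647706e-01,  1.52489148e+00,  1.88622060e-05,
        1.27540394e+00, -1.45981080e-01]), 'dq': array([-0.00043246, -0.00121405, -0.00307307,  0.00062527,  0.0018792 ,
       -0.00061411]), 'tau': array([ 9.96646049e-04, -4.32002270e+01, -2.44694513e+01,  7.18848361e-02,
        5.26726688e-02, -4.95412087e-05]), 'tool_pos': array([ 203.32269592, -483.65039588,  226.12770779]), 'tcp_rot': array([-3.14025917e+00, -2.14289794e-04,  3.97784963e-01]), 'contact_force': array([-0.06332732,  0.06728557,  0.10200714]), 'moment': array([ 0.00942759, -0.04826776, -0.01679843]), 'finger_force': 0.0, 'grip_width': 92.06978126299596}
```

View pics/scene0.png

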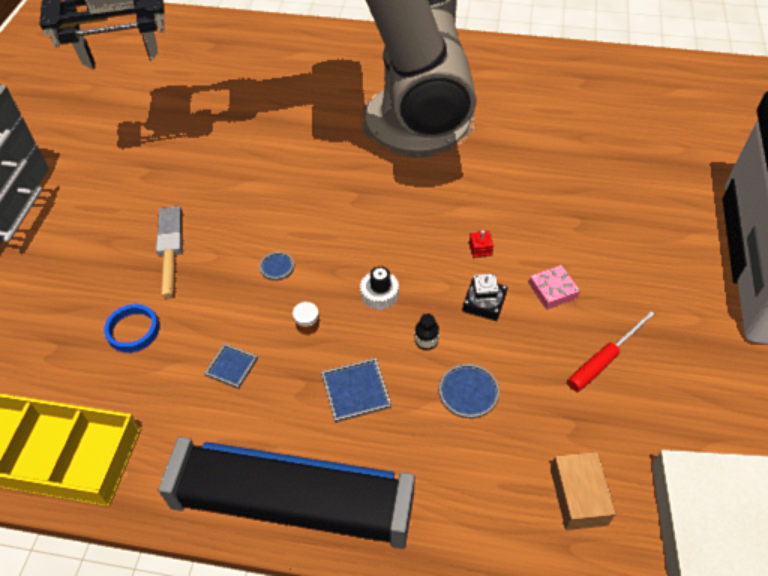

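View pics/side0.png

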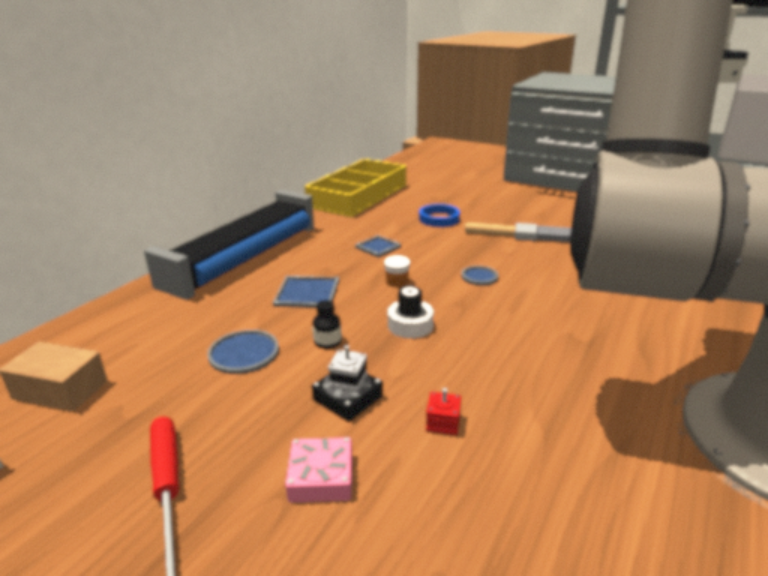

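The scene view shows the roller on the gear at (380,285) and the motor on the fan at (486,295). The ink bottle is at (427,332) and the grease jar at (306,315). The trays are: small round (277,266), small square (231,366), large square (356,389) and large round (469,390).

- **Motor candidates:** (486,285) is black and bright and stands on the black fan; (481,243) is red. The first fits the description.
- **Fan candidates:** (486,298) is black; (554,286) is pink. The black one fits.

An enlarged crop will confirm both.

```bash
cat > h.py <<'E'
from plant import *
import cv2,numpy as np
def cam(n):
    p=camera_params(n); return np.array(p["mtx"]),cv2.Rodrigues(np.array(p["rvec"],float))[0],np.array(p["tvec"],float).ravel(),n
def toplane(c,uv,z):
    K,R,t,n=c; uv=np.atleast_2d(uv).astype(float); C=-R.T@t
    q=np.c_[(uv[:,0]-K[0,2])/K[0,0],(uv[:,1]-K[1,2])/K[1,1]]
    if n=="wrist":
        r=np.hypot(*q.T); s=np.where(r>1e-9,np.sin(r)/np.maximum(r,1e-9),1); d=np.c_[q*s[:,None],np.cos(r)]
    else: d=np.c_[q,np.ones(len(q))]
    d=d@R
    return (C+d*((z-C[2])/d[:,2])[:,None])[:,:2]
def blobs(mask,amin=30):
    cs,_=cv2.findContours(mask.astype(np.uint8),cv2.RETR_EXTERNAL,cv2.CHAIN_APPROX_NONE)
    return [c[:,0] for c in cs if cv2.contourArea(c)>amin]
def rect(P): # centre, size, angle
    (c,s,a)=cv2.minAreaRect(P.astype(np.float32)); return np.round(c,1),np.round(s,1),round(a,1)
E
python3 - <<'E'
from h import *
for n in ["scene","side"]:
    im=np.load(f"pics/{n}0.npy"); c=cam(n); hsv=cv2.cvtColor(im,cv2.COLOR_RGB2HSV)
    H,S,V=hsv[...,0],hsv[...,1],hsv[...,2]
    for nm,m,z in [("blue",(H>100)&(H<125)&(S>70)&(V>50),3),("white",(S<60)&(V>150),25),("black",(V<60),25)]:
        for b in blobs(m,25):
            x,y=b.mean(0)
            P=toplane(c,b,z); r=rect(P)
            if max(r[1])<130 and 250<r[0][0]<800 and abs(r[0][1])<400: print(n,nm,(round(x),round(y)),*r)
im=np.load("pics/scene0.npy"); cv2.imwrite("pics/crop1.png",cv2.resize(im[140:250,220:400,::-1],None,fx=4,fy=4,interpolation=2))
E
```

```text
scene blue (312, 260) [615.8 172.7] [78.1 79.9] 9.5
scene blue (237, 259) [642.4   1.5] [76.6 78.2] 25.9
scene blue (154, 243) [ 633.2 -199.2] [49.5 50.7] 75.2
scene blue (87, 218) [ 590.1 -381.1] [96.5 83.1] 48.0
scene blue (184, 177) [ 425.8 -181.3] [43.4 47.1] 9.3
scene white (203, 209) [ 531.1 -102.8] [40.2 40.7] 73.8
scene white (324, 188) [423.5 177.9] [35.2 35.2] 13.5
scene white (252, 192) [462.4   5.6] [58.1 62.6] 4.5
scene white (253, 182) [432.    1.8] [19.2 20.2] 9.3
scene white (111, 160) [ 418.4 -376.1] [45.6 38.6] 19.6
scene black (284, 218) [525.6  93.8] [49.  33.2] 8.7
scene black (324, 202) [455.9 178.9] [58.4 70.6] 80.1
scene black (254, 187) [446.    4.5] [47.3 30.1] 10.8
side blue (162, 233) [619.8 169.6] [77.6 72. ] 64.4
side blue (204, 193) [645.6  -1.9] [76.2 68.6] 24.5
side blue (319, 183) [ 427.7 -184.5] [41.9 32.1] 29.2
side blue (252, 163) [ 636.6 -205.6] [39.9 40.2] 76.7
side blue (292, 143) [ 601.2 -394.2] [ 79.4 110.2] 27.3
side white (231, 240) [468.5 141.8] [38.2 47.7] 13.3
side white (272, 211) [449.6  15. ] [61.1 66.5] 30.2
side white (273, 194) [483.2 -44.4] [22.4 27.4] 28.9
side white (264, 175) [ 549.4 -120.4] [39.7 50.1] 29.2
side white (361, 153) [ 381. -367.] [94.  43.5] 12.2
side black (232, 266) [435.  192.3] [67.4 68.8] 79.2
side black (232, 251) [448.3 171.2] [41.8 24.7] 47.3
side black (217, 211) [551.6  72.7] [30.4 76.4] 36.9
side black (273, 203) [463.2  -9. ] [27.4 54.2] 29.1
```

View pics/crop1.png

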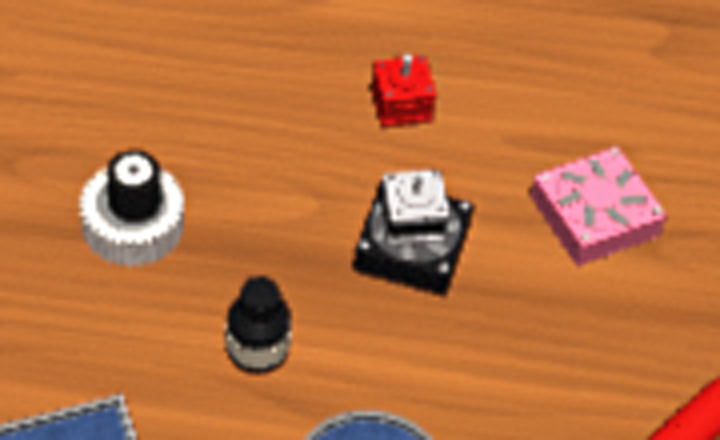

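The crop confirms it: the bright and black motor stands on the black fan, and the red motor and pink fan are look-alikes I'll leave alone. Next I'll hover over the roller and gear pile to refine with the wrist camera.

Call:
step_arm(deltas=[25, 49, 0, 0, 91.8, 25, 49, 0, 0, 91.8, 25, 49, 0, 0, 91.8, 25, 49, 0, 0, 91.8, 25, 49, 0, 0, 91.8, 25, 49, 0, 0, 91.8, 25, 49, 0, 0, 91.8, 25, 49, 0, 0, 91.8, 25, 49, 0, 0, 91.8, 24, 48, 0, 0, 91.8])

```text
time: 1.35
tool_pos: [452.9, 6.8, 226.6]
tcp_rot: [3.141, 0.0, 0.398]
contact_force: [0.7, -0.8, 0.2]
grip_width: 91.9
finger_force: 0.0
```

```bash
python3 - <<'E'
from h import *
o=get_obs(); print(o["time"],o["tool_pos"],o["tcp_rot"])
c=cam("wrist"); im=capture("wrist"); print(c[0],-c[1].T@c[2],c[1][2])
np.savez("pics/w1.npz",im=im,K=c[0],R=c[1],t=c[2]); cv2.imwrite("pics/w1.png",cv2.resize(im[:,:,::-1],None,fx=1.5,fy=1.5))
E
```

```text
1.35 [452.87296885   6.80709092 226.61945611] [3.14144676e+00 1.55867527e-04 3.98041219e-01]
[[297.31863964   0.         255.63523079]
 [  0.         297.31863964 193.1804852 ]
 [  0.           0.           1.        ]] [522.37642955  36.94673565 385.27076311] [-0.26199377 -0.10950142 -0.95883716]
```

View pics/w1.png

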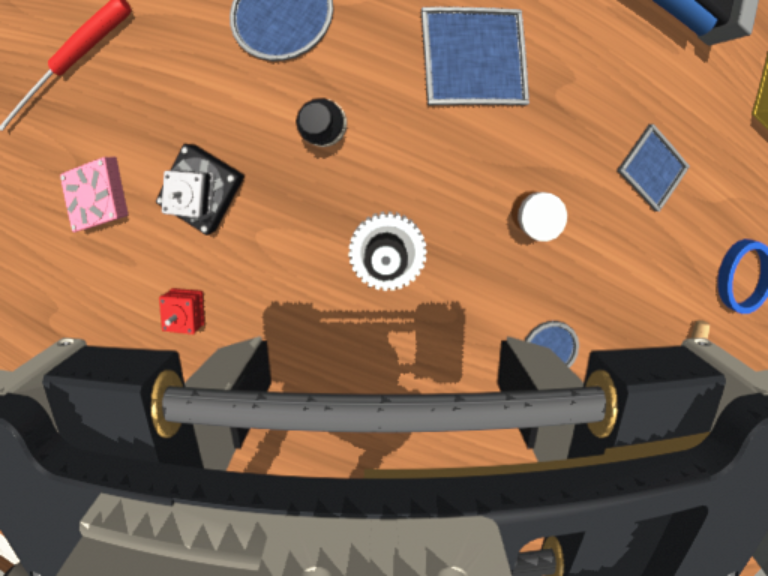

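The wrist view shows the roller core at (385,261), the gear ring around (387,251), the motor at (185,194) on the fan at (205,190), and all four trays. Now I'll measure them from this view.

```bash
python3 - <<'E'
from h import *
d=np.load("pics/w1.npz"); im=d["im"]; c=(d["K"],d["R"],d["t"],"wrist")
hsv=cv2.cvtColor(im,cv2.COLOR_RGB2HSV); H,S,V=[hsv[...,i].astype(int) for i in range(3)]
top=np.arange(384)[:,None]<235
for nm,m,zs in [("blue",(H>98)&(H<125)&(S>70)&(V>50),[3]),("white",(S<50)&(V>150)&top,[25,55,57,38]),("notwood",~((H>4)&(H<16)&(S>110))&top,[0,25,55]),("black",(V<55)&(np.arange(384)[:,None]<200),[25,57,60])]:
    for b in blobs(m,25):
        x,y=(b.max(0)+b.min(0))/2
        for z in zs:
            r=rect(toplane(c,b,z)); cc=cv2.minEnclosingCircle(toplane(c,b,z).astype(np.float32))
            if max(r[1])<110 : print(nm,(round(x),round(y)),z,*r,np.round(cc[0],1),round(cc[1],1))
E
```

```text
blue (368, 230) 3 [ 435.8 -182.9] [46.7 27.4] 81.7 [ 426.7 -181.4] 23.5
blue (495, 184) 3 [ 590.7 -382.1] [93.3 86.3] 39.2 [ 592.1 -386.3] 51.1
blue (436, 112) 3 [ 632.5 -199.5] [49.5 50.3] 76.3 [ 632.5 -199.3] 34.5
blue (316, 37) 3 [641.5   2.3] [77.7 77.6] 26.6 [641.7   1.9] 53.8
blue (457, 12) 3 [ 810.5 -175.6] [36.6 79.4] 0.4 [ 810.  -175.6] 43.1
blue (188, 18) 3 [601.5 168.9] [52.4 80.6] 17.0 [614.8 173. ] 40.5
white (362, 222) 25 [ 444.9 -151.3] [ 6.8 31.8] 53.4 [ 443.1 -153.7] 15.9
white (362, 222) 55 [ 451.3 -135.7] [ 6.2 29.2] 53.4 [ 449.7 -137.9] 14.6
white (362, 222) 57 [ 451.7 -134.6] [ 6.2 29. ] 53.4 [ 450.1 -136.8] 14.5
white (362, 222) 38 [ 447.7 -144.5] [ 6.5 30.7] 53.4 [ 445.9 -146.9] 15.3
white (258, 167) 25 [455.5   6.2] [64.  63.7] 34.6 [455.6   6. ] 33.0
white (258, 167) 55 [461.1   8.7] [58.7 58.4] 34.6 [461.2   8.6] 30.2
white (258, 167) 57 [461.4   8.9] [58.3 58.1] 34.6 [461.5   8.7] 30.1
white (258, 167) 38 [457.9   7.3] [61.7 61.4] 34.6 [458.    7.1] 31.8
white (362, 144) 25 [ 536.5 -104.4] [41.2 40.2] 26.0 [ 536.3 -104.2] 21.0
white (362, 144) 55 [535.3 -92
[... 5222 characters left out ...]
ack (137, 130) 60 [450.8 155. ] [31.6  4.4] 13.8 [450.7 155.6] 15.8
black (142, 126) 25 [445.8 175.5] [62.  61.1] 80.3 [447.5 174.5] 40.3
black (142, 126) 57 [452.6 163.2] [56.5 55.7] 80.3 [454.2 162.3] 36.7
black (142, 126) 60 [453.2 162. ] [56.  55.2] 80.3 [454.8 161.1] 36.4
black (213, 81) 25 [533.4  97.5] [36.  35.8] 67.1 [533.3  97.1] 18.6
black (213, 81) 57 [532.4  92.2] [32.8 32.6] 67.1 [532.3  91.8] 17.0
black (213, 81) 60 [532.3  91.7] [32.5 32.4] 67.1 [532.2  91.3] 16.8
black (476, 9) 25 [ 818.7 -201.1] [29.1 56.2] 39.7 [ 826.5 -194.6] 28.5
black (476, 9) 57 [ 792.3 -180. ] [26.5 51.2] 39.7 [ 799.5 -174. ] 25.9
black (476, 9) 60 [ 789.9 -178. ] [26.3 50.8] 39.7 [ 796.9 -172.1] 25.7
```

Call:
step_arm(deltas=[4, 1, -48, 0, 70, 0, 0, -48, 0, 60, 0, 0, -48, 0, 60, 0, 0, -40, 0, 60, 0, 0, -10, 0, 60, 0, 0, 0, 0, 60, 0, 0, 0, 0, 25, 0, 0, 0, 0, 25, 0, 0, 0, 0, 25, 0, 0, 0, 0, 25])

```text
time: 2.65
tool_pos: [456.8, 5.9, 33.4]
tcp_rot: [3.141, -0.001, 0.398]
contact_force: [-1.6, -0.3, 6.5]
grip_width: 33.5
finger_force: 30.0
```

Call:
step_arm(deltas=[0, 0, 30, 0, 25, 0, 0, 40, 0, 25, -5, -30, 20, 0, 25, -8, -47, 0, 0, 25, -8, -47, 0, 0, 25, -7, -43, 0, 0, 25, -3, -20, 0, 0, 25, 0, 0, -30, 0, 25, 0, 0, -40, 0, 25, 0, 0, -20, 0, 25])

```text
time: 3.9
tool_pos: [424.4, -180.5, 31.1]
tcp_rot: [-3.14, 0.002, 0.397]
contact_force: [0.2, -0.4, -0.5]
grip_width: 33.5
finger_force: 30.0
```

```bash
python3 - <<'E'
from h import *
o=get_obs(); print(o["time"],o["tool_pos"],o["tcp_rot"],o["grip_width"],o["contact_force"])
a=capture("scene"); b=capture("wrist"); cv2.imwrite("pics/p1.png",np.hstack([cv2.resize(a[130:230,130:260,::-1],(520,400)),cv2.resize(b[150:300,240:345,::-1],(280,400))]))
E
```

```text
3.9 [ 424.36820428 -180.54997495   31.0524329 ] [-3.13952904e+00  1.53073830e-03  3.97470760e-01] 33.54202034532919 [ 0.15008239 -0.37148091 -0.48153841]
```

View pics/p1.png

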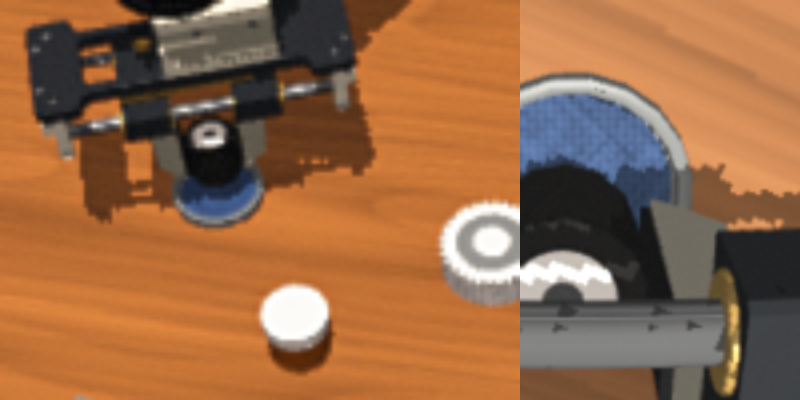

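The crops show the roller upright in the fingers, above the small round tray and centred on it. I'll lower it, release and rise.

Call:
step_arm(deltas=[1.5, -1, -10, 0, 25, 0, 0, -7, 0, 25, 0, 0, -2, 0, 25, 0, 0, 0, 0, 25, 0, 0, 0, 0, 38, 0, 0, 0, 0, 50, 0, 0, 0, 0, 50, 0, 0, 30, 0, 50, 0, 0, 50, 0, 60, 0, 0, 40, 0, 70])

```text
time: 5.25
tool_pos: [427.0, -182.1, 135.5]
tcp_rot: [3.141, -0.0, 0.398]
contact_force: [1.0, -0.1, 0.6]
grip_width: 65.7
finger_force: 0.0
```

Call:
step_arm(deltas=[7, 47, 0, 0, 91.8, 7, 47, 0, 0, 91.8, 7, 47, 0, 0, 91.8, 7, 47, 0, 0, 91.8, 0, 0, 0, 0, 91.8, 0, 0, -40, 0, 91.8, 0, 0, -40, 0, 91.8, 0, 0, -30, 0, 91.8, 0, 0, 0, 0, 91.8, 0, 0, 0, 0, 91.8])

```text
time: 6.5
tool_pos: [455.6, 5.3, 24.6]
tcp_rot: [3.141, -0.001, 0.397]
contact_force: [-0.3, -0.1, -0.4]
grip_width: 92.1
finger_force: 0.0
```

```bash
python3 - <<'E'
from h import *
o=get_obs(); print(o["time"],o["tool_pos"],o["tcp_rot"],o["grip_width"],o["contact_force"])
a=capture("scene");np.save("pics/s2.npy",a); b=capture("wrist"); cv2.imwrite("pics/p2.png",np.hstack([cv2.resize(a[130:250,130:290,::-1],(500,375)),cv2.resize(b[150:300,190:310,::-1],(300,375))]))
E
```

```text
6.5 [455.56899901   5.34969824  24.62206449] [ 3.14078965e+00 -9.92034941e-04  3.97167142e-01] 92.0869849587353 [-0.27505022 -0.1278285  -0.44516188]
```

View pics/p2.png

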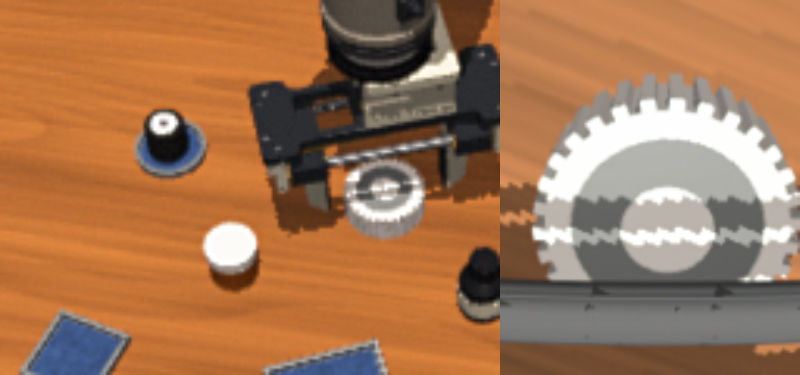

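The roller stands in its tray and the gear lies centred between the open fingers. Lowering and gripping it now.

Call:
step_arm(deltas=[0, 0, -12, 0, 91.8, 0, 0, -5, 0, 91.8, 0, 0, 0, 0, 80, 0, 0, 0, 0, 65, 0, 0, 0, 0, 55, 0, 0, 0, 0, 55, 0, 0, 0, 0, 55, 0, 0, 10, 0, 55, 0, 0, 30, 0, 55, 0, 0, 50, 0, 55])

```text
time: 7.85
tool_pos: [453.7, 6.1, 97.2]
tcp_rot: [-3.14, 0.003, 0.398]
contact_force: [0.1, 0.1, -1.1]
grip_width: 63.4
finger_force: 30.0
```

Call:
step_arm(deltas=[20, 20, 10, 0, 55, 32, 33, 0, 0, 55, 32, 33, 0, 0, 55, 32, 33, 0, 0, 55, 28, 30, 0, 0, 55, 18, 18, 0, 0, 55, 0, 0, 0, 0, 55, 0, 0, -30, 0, 55, 0, 0, -30, 0, 55, 0, 0, -15, 0, 55])

```text
time: 9.1
tool_pos: [615.3, 172.0, 30.5]
tcp_rot: [-3.141, 0.003, 0.397]
contact_force: [-0.9, -0.1, 0.1]
grip_width: 63.4
finger_force: 30.0
```

```bash
python3 - <<'E'
from h import *
o=get_obs(); print(o["time"],o["tool_pos"],o["tcp_rot"],o["grip_width"],o["contact_force"])
a=capture("scene"); b=capture("wrist"); cv2.imwrite("pics/p3.png",np.hstack([cv2.resize(a[190:310,240:400,::-1],(500,375)),cv2.resize(b[130:300,180:316,::-1],(300,375))]))
E
```

```text
9.1 [615.30155647 171.96699289  30.46063992] [-3.14110566  0.00322567  0.3971869 ] 63.38932113856706 [-0.88404382 -0.11644058  0.05306638]
```

View pics/p3.png

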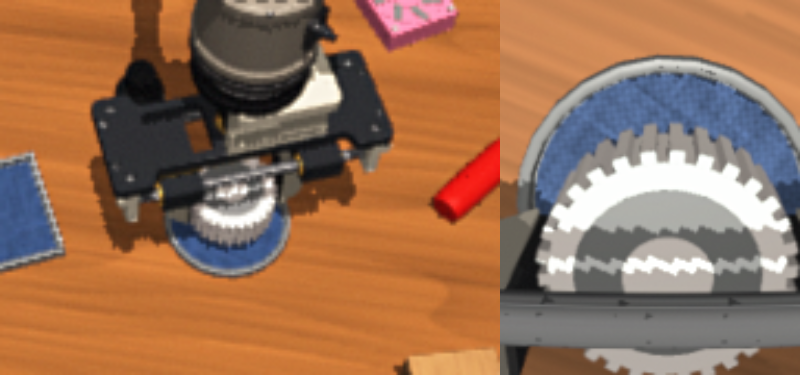

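The gear is held level over the large round tray. I'll lower and release it.

Call:
step_arm(deltas=[0, 0.5, -10, 0, 55, 0, 0, -7, 0, 55, 0, 0, -2, 0, 55, 0, 0, 0, 0, 55, 0, 0, 0, 0, 70, 0, 0, 0, 0, 80, 0, 0, 0, 0, 80, 0, 0, 30, 0, 80, 0, 0, 50, 0, 80, 0, 0, 50, 0, 80])

```text
time: 10.45
tool_pos: [616.7, 173.4, 144.0]
tcp_rot: [-3.142, 0.001, 0.398]
contact_force: [0.6, -0.1, 0.2]
grip_width: 79.9
finger_force: 0.0
```

Call:
step_arm(deltas=[-43, 1, 0, -4.4, 70, -43, 1, 0, -4.4, 70, -43, 1, 0, 0, 70, -41, 1, 0, 0, 70, 0, 0, 0, 0, 70, 0, 0, -30, 0, 70, 0, 0, -30, 0, 70, 0, 0, 0, 0, 70, 0, 0, 0, 0, 70, 0, 0, 0, 0, 70])

```text
time: 11.7
tool_pos: [448.0, 177.7, 83.9]
tcp_rot: [3.141, -0.002, 0.244]
contact_force: [0.4, 0.2, -0.0]
grip_width: 70.3
finger_force: 0.0
```

```bash
python3 - <<'E'
from h import *
o=get_obs(); print(o["time"],o["tool_pos"],o["tcp_rot"],o["grip_width"],o["contact_force"])
a=capture("scene");np.save("pics/s4.npy",a); c=cam("wrist"); b=capture("wrist"); cv2.imwrite("pics/p4.png",np.hstack([cv2.resize(a[130:310,200:400,::-1],(500,450)),cv2.resize(b[120:318,190:322,::-1],(300,450))]))
# TCP-centred check: projected motor top
hsv=cv2.cvtColor(b,cv2.COLOR_RGB2HSV)
for q in blobs((hsv[...,1]<50)&(hsv[...,2]>150),150):
    r=rect(toplane(c,q,55))
    if max(r[1])<60: print((q.min(0)+q.max(0))/2,*r)
E
```

```text
11.7 [447.98954222 177.67396708  83.91829586] [ 3.14143987e+00 -2.49865602e-03  2.44122911e-01] 70.28699014500924 [ 0.37209722  0.18310362 -0.04127242]
[252.  222.5] [444.4 178.4] [37.2 46.7] 20.1
[254.5 187. ] [471. 185.] [10.8 29.7] 14.0
[316.5  17.5] [590.2 172. ] [25.5 56.3] 19.3
```

View pics/p4.png

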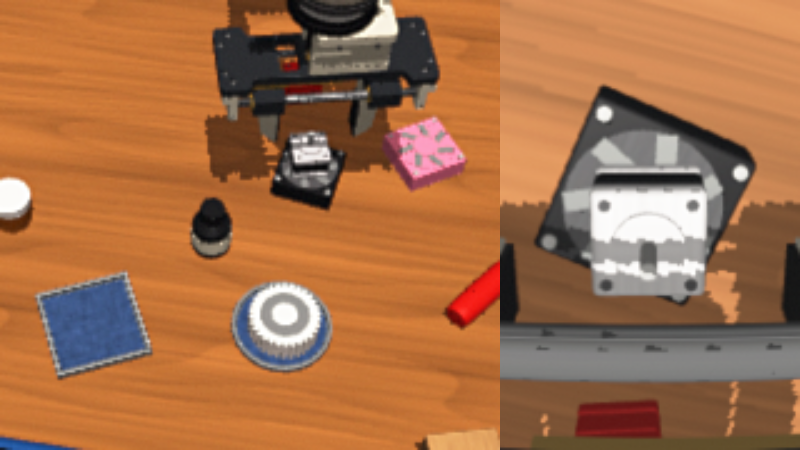

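The gear sits in its tray. The motor is centred and squared between the fingers, so I'll lower and grip it.

Call:
step_arm(deltas=[-1, 0, -25, 0, 70, 0, 0, -20, 0, 70, 0, 0, -6, 0, 70, 0, 0, 0, 0, 60, 0, 0, 0, 0, 40, 0, 0, 0, 0, 28, 0, 0, 0, 0, 28, 0, 0, 0, 0, 28, 0, 0, 20, 0, 28, 0, 0, 40, 0, 28])

```text
time: 13.05
tool_pos: [444.5, 177.1, 91.0]
tcp_rot: [-3.142, 0.004, 0.244]
contact_force: [0.3, 1.1, -0.2]
grip_width: 34.4
finger_force: 30.0
```

Call:
step_arm(deltas=[0, 0, 35, 0, 28, 14, -27, 0, -7, 28, 24, -48, 0, -7, 28, 24, -48, 0, -7, 28, 24, -48, 0, -7, 28, 24, -48, 0, 0, 28, 24, -48, 0, 0, 28, 24, -48, 0, 0, 28, 20, -40, 0, 0, 28, 10.5, -22, 0, 0, 28])

```text
time: 14.3
tool_pos: [634.6, -201.9, 125.8]
tcp_rot: [3.141, 0.001, -0.246]
contact_force: [-0.2, 0.7, -1.4]
grip_width: 34.8
finger_force: 30.0
```

Call:
step_arm(deltas=[0, 0, 0, 0, 28, 0, 0, -30, 0, 28, 0, 0, -40, 0, 28, 0, 0, -15, 0, 28, 0, 0, 0, 0, 28, 0, 0, 0, 0, 28, 0, 0, 0, 0, 28, 0, 0, 0, 0, 28, 0, 0, 0, 0, 28, 0, 0, 0, 0, 28])

```text
time: 15.55
tool_pos: [634.4, -199.6, 41.9]
tcp_rot: [3.141, -0.0, -0.245]
contact_force: [-0.8, -0.0, -1.5]
grip_width: 35.2
finger_force: 30.0
```

```bash
python3 - <<'E'
from h import *
o=get_obs(); print(o["time"],o["tool_pos"],o["tcp_rot"],o["grip_width"],o["contact_force"])
a=capture("scene");np.save("pics/s5.npy",a); c=cam("wrist"); b=capture("wrist"); cv2.imwrite("pics/p5.png",np.hstack([cv2.resize(a[190:310,80:240,::-1],(500,375)),cv2.resize(b[130:300,180:316,::-1],(300,375))]))
H,S,V=[cv2.cvtColor(a,cv2.COLOR_RGB2HSV)[...,i] for i in range(3)]
for q in blobs(V<60,150):
    r=rect(toplane(cam("scene"),q,25)); 
    if 400<r[0][0]<520 and 100<r[0][1]<250: print("fan",*r)
E
```

```text
15.55 [ 634.4351368  -199.564148     41.89062589] [ 3.14148281e+00 -1.80731965e-04 -2.44519745e-01] 35.15092944384591 [-0.77575008 -0.017412   -1.49304891]
fan [455.6 178.9] [58.4 71.2] 80.1
```

View pics/p5.png

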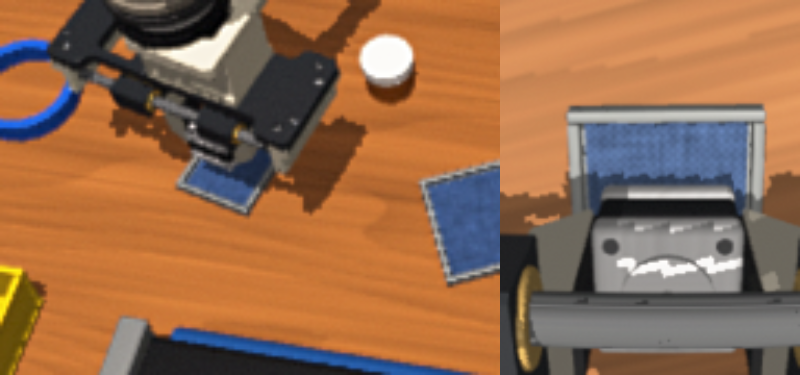

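The motor is held square over the small square tray. I'll lower it in smaller rows.

Call:
step_arm(deltas=[-1, 0, -14, 0, 28, 0, 0, -8, 0, 28, 0, 0, -4, 0, 28, 0, 0, -3, 0, 28, 0, 0, -1, 0, 28, 0, 0, 0, 0, 28, 0, 0, 0, 0, 28, 0, 0, 0, 0, 28, 0, 0, 0, 0, 28, 0, 0, 0, 0, 28])

```text
time: 16.9
tool_pos: [633.4, -199.5, 11.8]
tcp_rot: [3.141, -0.0, -0.244]
contact_force: [-0.1, -0.1, 0.2]
grip_width: 34.7
finger_force: 30.0
```

Call:
step_arm(deltas=[0, 0, 0, 0, 40, 0, 0, 0, 0, 55, 0, 0, 0, 0, 55, 0, 0, 0, 0, 55, 0, 0, 25, 0, 55, 0, 0, 40, 0, 55, 0, 0, 50, 0, 60, 0, 0, 25, 0, 70, 0, 0, 0, 0, 91.8, 0, 0, 0, 0, 91.8])

```text
time: 18.15
tool_pos: [632.7, -199.2, 150.2]
tcp_rot: [-3.141, 0.002, -0.244]
contact_force: [-0.2, -1.2, 0.5]
grip_width: 85.2
finger_force: 0.0
```

Call:
step_arm(deltas=[-23, 47, 10, 4, 91.8, -23, 47, 10, 0, 91.8, -23, 47, 10, 0, 91.8, -23, 47, 10, 0, 91.8, -23, 47, 10, 0, 91.8, -23, 47, 0, 0, 91.8, -23, 47, 0, 0, 91.8, -20, 36, 0, 0, 91.8, -6, 12, 0, 0, 91.8, 0, 0, 0, 0, 91.8])

```text
time: 19.4
tool_pos: [446.1, 177.5, 200.9]
tcp_rot: [3.141, 0.001, -0.173]
contact_force: [0.3, -0.3, -0.7]
grip_width: 91.7
finger_force: 0.0
```

```bash
python3 - <<'E'
from h import *
o=get_obs(); print(o["time"],o["tool_pos"],o["tcp_rot"],o["grip_width"],o["contact_force"])
c=cam("wrist"); b=capture("wrist"); a=capture("scene"); cv2.imwrite("pics/p6.png",np.hstack([cv2.resize(a[120:300,90:350,::-1],(520,360)),cv2.resize(b[100:280,190:330,::-1],(280,360))]))
H,S,V=[cv2.cvtColor(b,cv2.COLOR_RGB2HSV)[...,i].astype(int) for i in range(3)]
top=np.arange(384)[:,None]<240
for nm,m in [("nw",~((H>4)&(H<16)&(S>110))&top),("blk",(V<60)&top)]:
  for q in blobs(m,300):
    r=rect(toplane(c,q,25))
    if max(r[1])<90: print(nm,(q.min(0)+q.max(0))/2,*r)
C=-c[1].T@c[2]; print("cam",C)
E
```

```text
19.4 [446.14821138 177.53310842 200.94878151] [ 3.14062252e+00  1.18934080e-03 -1.73262893e-01] 91.70250548765623 [ 0.34123184 -0.28863234 -0.68560007]
nw [353.  231.5] [350.2  66.4] [56.9 20.8] 78.0
nw [254. 174.] [445.2 179.8] [58.5 59.5] 80.1
nw [493. 148.] [ 430.  -169.6] [78.5 55.9] 85.9
nw [313.5  87. ] [533.4  96.6] [40.2 39.1] 80.8
nw [458.   74.5] [ 535.8 -106.2] [41.7 50.6] 0.8
nw [486.5  19. ] [ 624.2 -186.2] [81.5 62.2] 76.9
nw [369.5  21.5] [625.3   6.9] [63.8 87. ] 26.0
nw [235.  35.] [607.9 173. ] [87.3 84.4] 78.4
blk [496.5 149.5] [ 427.5 -175.2] [57.9 32.1] 78.0
blk [315.  87.] [533.1  95.5] [36.8 35.4] 8.2
cam [520.69840788 164.93782131 359.51901616]
```

View pics/p6.png

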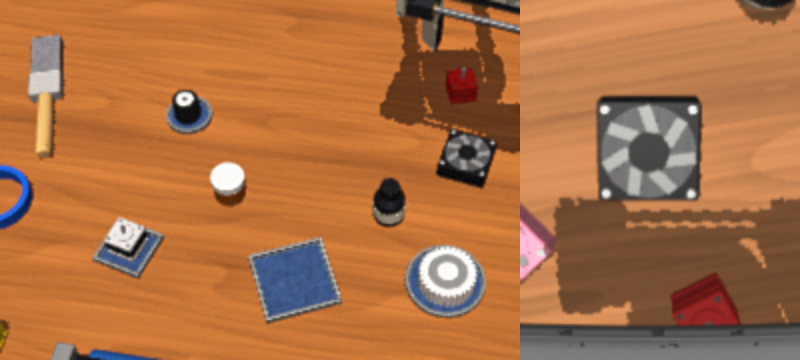

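The motor sits flat in its tray and the black fan is clear, squared to the gripper and centred at about (445,180). I'll descend and grip it.

Call:
step_arm(deltas=[-1, 2, -40, 0, 82, 0, 0, -45, 0, 82, 0, 0, -45, 0, 82, 0, 0, -35, 0, 82, 0, 0, -20, 0, 82, 0, 0, -8, 0, 82, 0, 0, 0, 0, 82, 0, 0, 0, 0, 65, 0, 0, 0, 0, 52, 0, 0, 0, 0, 52])

```text
time: 20.75
tool_pos: [445.8, 179.6, 9.4]
tcp_rot: [-3.141, -0.001, -0.174]
contact_force: [-0.4, -1.0, 3.7]
grip_width: 59.9
finger_force: 30.0
```

Call:
step_arm(deltas=[0, 0, 0, 0, 52, 0, 0, 0, 0, 52, 0, 0, 10, 0, 52, 0, 0, 30, 0, 52, 0, 0, 45, 0, 52, 0, 0, 25, 0, 52, 0, 0, 0, 0, 52, 0, 0, 0, 0, 52, 0, 0, 0, 0, 52, 0, 0, 0, 0, 52])

```text
time: 22.0
tool_pos: [444.9, 179.4, 117.8]
tcp_rot: [3.141, 0.002, -0.175]
contact_force: [-0.4, -0.4, -1.0]
grip_width: 59.8
finger_force: 30.0
```

Call:
step_arm(deltas=[16, -14, 0, 6, 52, 30, -27, 0, 6, 52, 30, -27, 0, 6, 52, 30, -27, 0, 6, 52, 30, -27, 0, 6, 52, 30, -27, 0, 6, 52, 20, -19, 0, 0, 52, 11, -10, 0, 0, 52, 0, 0, 0, 0, 52, 0, 0, -30, 0, 52])

```text
time: 23.25
tool_pos: [643.4, 2.2, 90.6]
tcp_rot: [3.139, -0.004, 0.454]
contact_force: [0.4, -0.4, -0.5]
grip_width: 59.7
finger_force: 30.0
```

Call:
step_arm(deltas=[0, 0, -30, 0, 52, 0, 0, -18, 0, 52, 0, 0, 0, 0, 52, 0, 0, 0, 0, 52, 0, 0, 0, 0, 52, 0, 0, 0, 0, 52, 0, 0, 0, 0, 52, 0, 0, 0, 0, 52, 0, 0, 0, 0, 52, 0, 0, 0, 0, 52])

```text
time: 24.5
tool_pos: [642.4, 1.5, 40.7]
tcp_rot: [3.142, 0.0, 0.454]
contact_force: [0.2, -0.1, -0.7]
grip_width: 59.7
finger_force: 30.0
```

```bash
python3 - <<'E'
from h import *
o=get_obs(); print(o["time"],o["tool_pos"],o["tcp_rot"],o["grip_width"],o["contact_force"])
b=capture("wrist"); a=capture("scene"); cv2.imwrite("pics/p7.png",np.hstack([cv2.resize(a[180:300,160:320,::-1],(500,375)),cv2.resize(b[130:300,180:316,::-1],(300,375))]))
E
```

```text
24.5 [642.40155128   1.45961933  40.71110622] [3.14153577e+00 5.84606124e-05 4.53575635e-01] 59.65662441317794 [ 0.24919243 -0.11664509 -0.73264684]
```

View pics/p7.png

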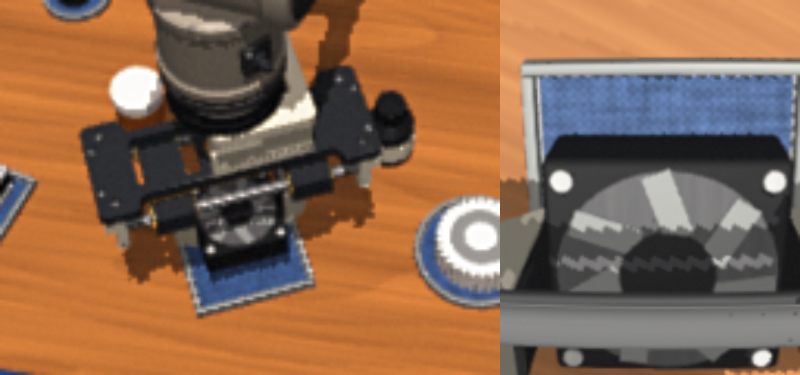

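The fan is held squared over the large square tray, and the ink bottle is clear of the gripper. I'll lower and release it.

Call:
step_arm(deltas=[0, 0, -14, 0, 52, 0, 0, -8, 0, 52, 0, 0, -4, 0, 52, 0, 0, -2, 0, 52, 0, 0, -1, 0, 52, 0, 0, 0, 0, 52, 0, 0, 0, 0, 52, 0, 0, 0, 0, 70, 0, 0, 0, 0, 80, 0, 0, 0, 0, 80])

```text
time: 25.85
tool_pos: [642.4, 1.5, 11.5]
tcp_rot: [3.142, 0.0, 0.454]
contact_force: [0.1, 0.3, -0.5]
grip_width: 79.4
finger_force: 0.0
```

Call:
step_arm(deltas=[0, 0, 0, 0, 80, 0, 0, 25, 0, 80, 0, 0, 50, 0, 80, 0, 0, 60, 0, 80, -40, 0, 40, 0, 80, -50, 0, 30, 0, 80, -50, 0, 0, 0, 80, -30, 0, 0, 0, 80, 0, 0, 0, 0, 80, 0, 0, 0, 0, 80])

```text
time: 27.1
tool_pos: [473.4, 1.3, 217.1]
tcp_rot: [3.141, -0.001, 0.454]
contact_force: [-0.5, -1.1, 0.1]
grip_width: 79.8
finger_force: 0.0
```

```bash
python3 - <<'E'
from h import *
o=get_obs(); print(o["time"],o["tool_pos"],o["contact_force"],o["finger_force"])
b=capture("wrist"); a=capture("scene"); cv2.imwrite("pics/p8.png",np.vstack([cv2.resize(a[140:290,120:350,::-1],(600,391)),cv2.resize(b[0:140,:,::-1],(600,164))]))
c=cam("scene"); H,S,V=[cv2.cvtColor(a,cv2.COLOR_RGB2HSV)[...,i].astype(int) for i in range(3)]
for q in blobs((V<60),60): 
    r=rect(toplane(c,q,28)); 
    if max(r[1])<90: print("blk",*r)
for q in blobs((S<60)&(V>150),60):
    print("wh z33,28",[rect(toplane(c,q,z))[0] for z in (33,28)],rect(toplane(c,q,28))[1]) if max(rect(toplane(c,q,33))[1])<90 else 0
E
```

```text
27.1 [473.44824458   1.33972776 217.06553481] [-0.50425393 -1.05953548  0.07435229] 0.0
blk [649.9   3.8] [68.7 60.2] 26.7
blk [527.7  94. ] [48.8 33.1] 8.7
blk [ 437.5 -176.7] [47.  33.6] 29.6
blk [ 316.4 -728.6] [62.8 24.5] 27.4
wh z33,28 [array([817.1, 102.9]), array([815.2, 102.6])] [16.1 78.7]
wh z33,28 [array([ 817. , -218.7]), array([ 815.1, -220.6])] [17.1 77.7]
wh z33,28 [array([620.4, 173.2]), array([617.5, 173.2])] [67.5 66.4]
wh z33,28 [array([ 635. , -198.3]), array([ 632.1, -200.1])] [34.9 37.4]
wh z33,28 [array([ 536.5, -100.7]), array([ 533.1, -102. ])] [40.1 40.6]
wh z33,28 [array([ 426.4, -371.1]), array([ 422.5, -373.9])] [41.9 38.5]
wh z33,28 [array([ 96. , -23.3]), array([ 90.3, -24.3])] [29.2 73.1]
wh z33,28 [array([79.2, 73.7]), array([73.4, 73.2])] [35.8 75.8]
wh z33,28 [array([-321.5,  -94.7]), array([-329.4,  -96. ])] [79.  29.2]
```

View pics/p8.png

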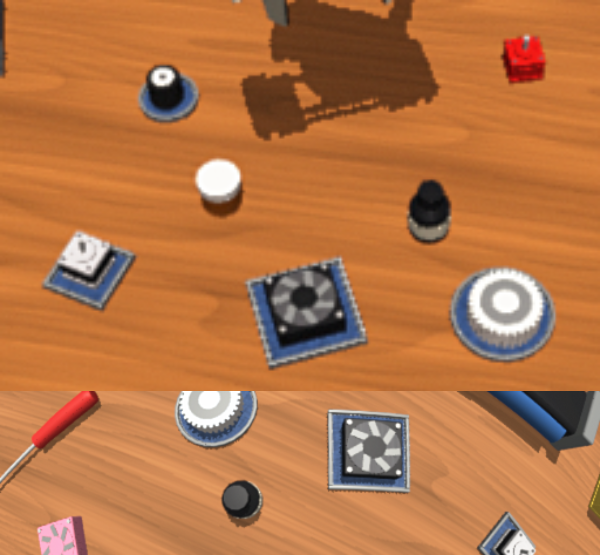

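The final views show all four parts flat inside their own trays. The bottle and jar are still standing, the look-alikes weren't touched, and the gripper is clear. Handing in.

```bash
python3 -c "
from plant import *
print(close_job())"
```

```text
the job is handed in; nothing more can be done
None
```

I handed the job in at about 27 s: the last pictures show the fan, motor, gear and roller each flat in its own tray, with the ink bottle and grease jar still standing; no verdict came back.

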